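# Take the weighed sample pail off the scale's safety hook and put it back on the hotplate

### The job

The lidded sample pail hanging from the scale has been weighed. Hold it by its wire bail and, with the bail itself and not the gripper, press the hook's sprung keeper back until the bail is clear of the hook's turned-in nose, then lift it off gently, without forcing the hook and without the gripper touching the hook or the keeper. Keep the pail upright, set it down softly in the middle of the hotplate's round black plate, and let go; leave everything else on the bench where it is.

Things in the scene. Friction and masses are not known exactly. Their poses are not given: they have to be found in the camera images.
- pail: Lidded steel sample pail, 82 mm across the lid, 74 mm high without its bail, 0.25 to 0.5 kg. At the start it hangs by its bail from the scale's hook (a like pail stands on the bench). Origin at the centre of its underside, z up. Its bail, 6 mm round wire in the pail's y-z plane, is fixed and does not swing.
- bail_top (a point): Middle of the bail's level top bar (wire centre), 165 mm above the pail's underside; the bar runs along the pail's y from -25 to +25 mm. Axes as the pail's.
- bail_grip (a point): Midway between the bail's two upright legs, 150 mm above the pail's underside, 15 mm below the top bar. One leg on each side of the hook, 57 mm over their outsides along the pail's y, straight from the top bar down to 114 mm above the underside, then sloping out to the rim. The place to grip: squeeze the legs from both sides.
- hook: Safety hook, upright 12 mm steel plate. Origin = wire centre of a bail seated in it; x back towards shank and column, y along the bail's top bar, z up. In its frame, mm: flat seat floor at z = -3, x = -4 to 27; front wall at x = -4, rising into the nose. It is held by a soft rubber buffer, so the whole hook gives back some mm along x while pressed. Not to be loaded with more than 13 N in any direction.
- hook_nose (a point): Rear lower edge of the hook's turned-in nose: x = 10, z = 6.5 mm in the hook's frame; the nose's top is at z = 15.5. The nose lies over the seated wire (3.5 mm gap), so lifting straight up catches it. The 6 mm wire's centre must be at x = 13 or more to rise past the nose; the mouth above is open.
- hook_shank (a point): Top of the hook's shank: x = 42, z = 36 mm in the hook's frame; the shank is 10 mm deep, its front face at x = 37. Behind it the rubber buffer and the scale's arm, 25 to 36 mm wide, run back to the column at x = 140; nothing there is higher than z = 41 mm in the hook's frame.
- keeper (a joint): Sprung keeper, rad: 0 = shut, resting on the nose; 0.31 = fully open, a stop that can be felt. A wire pushed back along the seat swings it open: about 2.5 N at first, 7 N when open; it also bears the wire up a little towards the nose. With the wire on the floor it clears the nose at 0.25 and meets the stop at x = 15 mm of the hook. It springs shut behind the rising wire.
- keeper_pivot (a point): Keeper's pivot, x = 30, z = 30 mm in the hook's frame (26 mm wide over its lugs). The keeper is a pressed-steel channel, 19 mm wide and 40 mm long, straddling the hook and sloping from here forward and down to its tip.
- keeper_tip (a point): Middle of the keeper's free lower end, just behind the seated wire: x = 5, z = -1 mm in the hook's frame when shut.
- scale: The hanging scale, fixed to the bench: grey base plate 250 x 140 x 12 mm, a 25 mm column 90 mm behind its centre with a small indicator low on it, and the arm forward at the top. Origin at the centre of the base's underside, x from the hook towards the column. The hook's seat is at x = -50, z = 250 mm.
- hotplate: White single hotplate (cold), 240 x 240 mm, 73 mm high, fixed; origin at the centre of its underside, x from its knob side to the back.
- plate_top (a point): Centre of the top face of the hotplate's round black plate (184 mm across), 73 mm above the bench.
- spare_pail: Another such pail standing on the bench, to be left alone. Origin at the centre of its underside.
- pan: Dark frying pan, 210 mm across, 40 mm high, with a handle reaching 265 mm along its x at up to 55 mm height; to be left alone. Origin at the centre of its underside.
- beaker: Glass beaker, 66 mm across, 85 mm high; to be left alone. Origin at the centre of its underside.
- jar: Amber jar, 56 mm across, 70 mm high; to be left alone. Origin at the centre of its underside.
- spatula: Spatula lying on the bench, 200 mm long along its x, to be left alone.
- wash_bottle: White bottle, 68 mm across, 170 mm high; to be left alone. Origin at the centre of its underside.

How it is judged:
By the outcome, as a careful person would: the job done as asked, in the order asked, and still so for the second after the job is handed in, with the robot touching nothing.
It also fails if it takes over 64 s, if anything falls off the work surface, if the arm or the gripper's body presses on something with over 40 N, if the wrist force passes 120 N, or if a joint passes its speed limit or range.

### The arm

A 6-joint arm with a two-finger parallel gripper is mounted at the origin on the work surface. World frame = base frame: x ahead of the robot, y to its left, z up, the work surface at z = 0. Lengths are in m, angles in rad, forces in N, time in s.
With the tool pointing down it reaches from about 0.275 to 0.725 m from the base axis. Payload 5.6 kg.
Tool frame: the origin (TCP) lies at the very end of the fingers, on their centre line; the grasp point (between the pads) lies 19 mm behind it; z points along the fingers, y is the direction in which the jaws open and shut (so a half turn about z gives the same grasp; the last joint's range is limited). The gripper opens to 85 mm and grips with 20 to 120 N. Pads are 22 mm wide; open, the fingers measure 114 mm over their backs; the gripper's body (76 mm by 85 mm) begins 54 mm behind the grasp point. The pads swing forward as they close: fully open they stand 13 mm farther back than shut.
Start: joints at [-0.859, 0.255, 0.108, 0, -1.424, -0.285], TCP at [0.228, -0.501, 0.231] pointing down, gripper open.
Joint ranges: [-2.95, 2.95], [-1.21, 1.97], [-1.09, 1.5], [-2.87, 1.71], [-2.94, -0.07], [-3.05, 3.05]. Speed limits (rad/s): [2.57, 2.57, 3.14, 3.14, 3.14, 3.14].

### API

Orientations are given as a 3x3 rotation matrix whose columns are the frame's x, y, z axes.
In Python, from bench import telemetry, grab_frame, get_calibration, bot, models gives the robot as it stands.
- The arm moves only by the shell command python3 -m pendant 'ROWS' [FORCE]. ROWS is JSON, one flat list of numbers, 7 for each row, row after row: the shift along the tool's x, y, z in cm, then the turn, a rotation vector about the tool's x, y, z in rad, then the opening, from 0 (shut) to 1 (fully open). In form: [tx, ty, tz, rx, ry, rz, hand, tx, ty, tz, rx, ry, rz, hand, ...]. A call has 1 to 12 rows; each row is the pose to reach, as a shift and turn from the pose measured when the call began, along the tool's axes at that moment; what a row does not reach only later rows make up. A row lasts 1/8 s, in which the tool goes at most 62.5 mm and 10.7 degrees, less where a joint would pass 70% of its speed; a pose out of reach is approached as far as the arm can. A call with a gripper value outside its range is refused whole. The fingers move at their own pace and stop on an object; FORCE is the grip in N (left out, the last holds). Time passes only in rows, so rows that repeat a pose let the fingers close. It gives the time, the measured TCP pose, the force and the opening at its end, in the units of the state.
- telemetry.observe(): the state, without advancing time (a new reading comes with each control period).
- grab_frame(name): name is "scene" or "top"; returns (picture, depth): 400x640x3 uint8, red, green, blue; 400x640 float32, m along the optical axis (not along the pixel's ray), 0 where there is no reading.
- get_calibration(name): a dict with "K" (3x3 intrinsics, pixels), "world_from_camera" (4x4, takes a point from camera to world coordinates). Camera axes: x right, y down, z forward; pixel columns grow to the right and rows downward; lengths in m; the calibration is good to about 2 mm. A picture is of the moment at which its call begins. get_calibration takes no time and is no camera call.
- bot.job_done(): hands the job in, once; it reports no verdict.
Trained networks look in the newest picture that a camera, given by its name, has taken for a name from the list of things; names that differ only in an ending like _2 or _b are one class to them, and where a whole thing is asked for, a point or a joint stands for the part that bears it (a point fixed in the world has none). Each returns a list of dicts, best first, with "score" (0 to 1); they miss things now and then, are a little off and sometimes report something else, mostly with a low value. They report only what shows in the picture. A call takes as long as a camera call.
- models.recognise(label, camera): "bbox" ([left, top, right, bottom] in pixels, round what is visible of it).
- models.landmark_of(label, camera): "point" ([row, column] in pixels: a listed point, or the origin of a listed thing).
The state is a dict: "time": time; "q": joint angles; "joint_vel": joint speeds; "effort": joint torques, N m; "tool_pos": TCP position; "orientation": TCP orientation; "contact_force": force on the tool from outside, world axes, zero at the start; "ft_torque": the same for the moment, N m; "gripper_width": opening from 0.0 (shut) to 1.0 (fully open).
Only numpy, scipy, OpenCV 4.12 (cv2) and the standard library are available. Lean on these libraries where they do the work, as an engineer would, in place of code of your own. Each camera call takes 0.05 s, during which the arm holds its last target. There are 200 camera calls.

## Working session

There is one attempt and no reset: what is moved stays moved. The work goes in short steps, Python scripts to look and compute and a shell command to move; the robot and the scene stay as the last step left them, time stands still between calls to the robot, and variables do not carry over. Pictures are saved under pics/ and viewed, about 8 in all and at most 12, crops included, and the job is handed in when it is done.

```bash
mkdir -p pics; ls; cat > h.py <<'E'
import numpy as np, cv2
from bench import telemetry, grab_frame, get_calibration, bot, models
def w(cam,depth,r,c,win=2,z=None):
    k=get_calibration(cam);K=k["K"];T=np.array(k["world_from_camera"])
    ray=np.linalg.inv(K)@[c,r,1]
    if z is not None:
        d=T[:3,:3]@ray; s=(z-T[2,3])/d[2]; return T[:3,3]+s*d
    p=depth[max(0,int(r)-win):int(r)+win+1,max(0,int(c)-win):int(c)+win+1]; p=p[p>0]
    if len(p)==0: return np.full(3,np.nan)
    return (T@np.r_[ray*np.median(p),1])[:3]
E
python3 - <<'E'
from h import *
np.set_printoptions(precision=4,suppress=True)
print(telemetry.observe())
for cam in("scene","top"):
    im,d=grab_frame(cam); cv2.imwrite(f"pics/{cam}0.png",im[:,:,::-1]); np.save(f"{cam}_d.npy",d)
    print(cam,get_calibration(cam)["world_from_camera"])
    for l in("pail","bail_top","bail_grip","hook","hook_nose","hook_shank","keeper_pivot","keeper_tip","scale","plate_top","spare_pail","pan","beaker","jar","wash_bottle"):
        for x in models.landmark_of(l,cam)[:2]: print(l,np.round(x["score"],2),np.round(x["point"],1),w(cam,d,*x["point"]))
E
```

```text
pics
{'time': 0.0, 'q': array([-0.8594,  0.2557,  0.107 , -0.0005, -1.4239, -0.2846]), 'joint_vel': array([ 0.0018, -0.0012,  0.0001, -0.0019,  0.0016,  0.    ]), 'effort': array([ -0.0001, -38.6627,  23.7941,   5.3651,  -0.0062,   0.    ]), 'tool_pos': array([ 0.2275, -0.5002,  0.2304]), 'orientation': array([[-0.9103, -0.4139, -0.0009],
       [-0.4139,  0.9103,  0.0017],
       [ 0.0001,  0.0019, -1.    ]]), 'contact_force': array([-0.7273, -0.3401,  0.3788]), 'ft_torque': array([-0.0041, -0.0402, -0.0399]), 'gripper_width': 1.0005779951943168}
scene [[ 0.7764  0.5385 -0.3275  0.9381]
 [ 0.6301 -0.6532  0.4199 -0.5022]
 [ 0.0122 -0.5323 -0.8464  1.2146]
 [ 0.      0.      0.      1.    ]]
pail 0.69 [235.3 311.7] [ 0.5649 -0.0648  0.1506]
bail_top 0.6 [201.8 309.5] [ 0.5375 -0.0394  0.2616]
hook_nose 0.79 [208.4 314.5] [ 0.5554 -0.0411  0.2502]
hook_shank 0.71 [204.1 324.3] [ 0.5796 -0.032   0.2838]
keeper_pivot 0.7 [206.3 319.7] [ 0.5736 -0.0428  0.2807]
keeper_tip 0.62 [192.2 313.5] [0.4265 0.1094 0.03  ]
keeper_tip 0.52 [203.8 312.1] [ 0.546  -0.0393  0.2605]
scale 0.7 [254.6 32
[... 994 characters left out ...]
265  0.0699]
hook_shank 0.57 [161.4 325. ] [ 0.5882 -0.0281  0.2811]
keeper_pivot 0.68 [170.5 326. ] [ 0.5682 -0.03    0.2767]
keeper_pivot 0.38 [206.7 181.9] [0.5232 0.3692 0.0051]
keeper_tip 0.61 [183.6 323.8] [ 0.5416 -0.0245  0.2562]
scale 0.89 [179.9 326.8] [ 0.5491 -0.0315  0.2616]
scale 0.26 [185.9 327.4] [ 0.5348 -0.0325  0.265 ]
plate_top 0.78 [221.1 447.3] [ 0.4634 -0.3477  0.0735]
spare_pail 0.58 [133.9 385.4] [ 0.7011 -0.1939  0.0748]
beaker 0.89 [249.9 265.7] [0.3994 0.1372 0.004 ]
beaker 0.25 [225.  440.2] [ 0.4536 -0.3286  0.0733]
jar 0.67 [243.  365.1] [ 0.4106 -0.1304  0.0708]
jar 0.53 [265.3 314.7] [0.355  0.0034 0.0093]
wash_bottle 0.67 [132.5 234.5] [0.7028 0.2048 0.1149]
```

```bash
python3 - <<'E'
import cv2,numpy as np
a=cv2.imread("pics/scene0.png");b=cv2.imread("pics/top0.png")
c=np.vstack([a[140:340,180:440],b[100:300,180:440]]) 
s=cv2.resize(a[180:290,270:370],None,fx=4,fy=4,interpolation=cv2.INTER_CUBIC)
t=cv2.resize(b[130:240,280:380],None,fx=4,fy=4,interpolation=cv2.INTER_CUBIC)
cv2.imwrite("pics/crop.png",np.hstack([s,t])[:600])
cv2.imwrite("pics/both.png",np.hstack([cv2.resize(a,(400,250)),cv2.resize(b,(400,250))]))
E
```

```text
(no output)
```

View pics/top0.png

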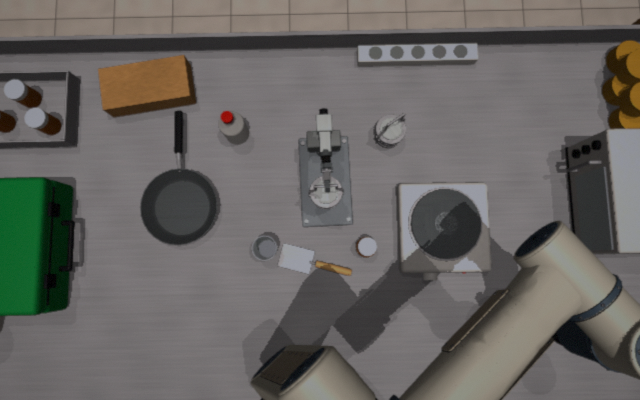

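View pics/crop.png

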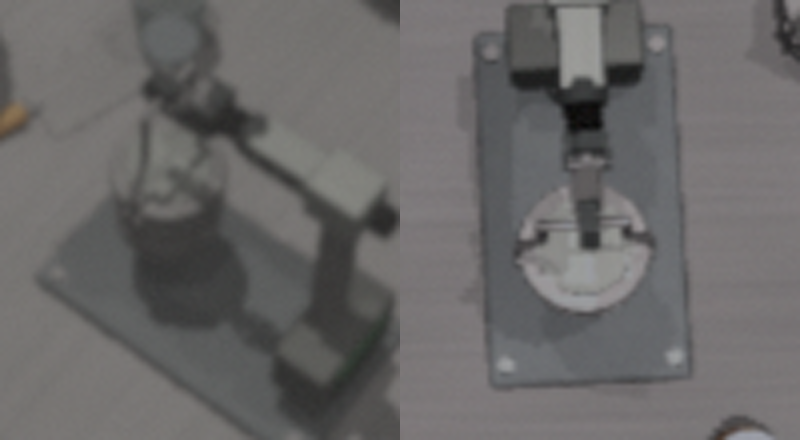

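View pics/scene0.png

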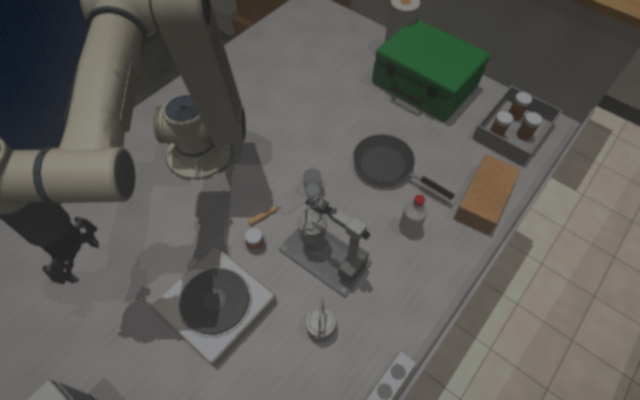

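The top view shows the pail (326,190) hanging under the hook, with the bail bar horizontal at about row 185. The hotplate is at (445,222), the spare pail at (390,130) and the jar at (366,246). Next I'll measure the scale's base and the bail, to get the hook's yaw.

```bash
python3 - <<'E'
from h import *
np.set_printoptions(precision=4,suppress=True)
d=np.load("top_d.npy");k=get_calibration("top");K=np.array(k["K"]);T=np.array(k["world_from_camera"])
print(K[0,0])
def cloud(cam,d):
    k=get_calibration(cam);K=np.array(k["K"]);T=np.array(k["world_from_camera"])
    v,u=np.mgrid[:400,:640];P=np.stack([(u-K[0,2])/K[0,0]*d,(v-K[1,2])/K[1,1]*d,d],-1)
    return P@T[:3,:3].T+T[:3,3]
W=cloud("top",d)
im=cv2.imread("pics/top0.png")
# base corners from crop pixels
cs=[w("top",None,130+y/4,280+x/4,z=.012) for x,y in((75,35),(272,28),(290,378),(92,388))]
print("corners",np.array(cs))
b=(cs[0]+cs[1])/2;f=(cs[2]+cs[3])/2;ax=(b-f)/np.linalg.norm(b-f);print("len",np.linalg.norm(b-f),"yaw",np.arctan2(ax[1],ax[0]),"mid",(b+f)/2,"hook",(b+f)/2-ax*.05)
bb=(cs[0]-cs[1])+(cs[3]-cs[2]);print("yaw from width",np.arctan2(-bb[0],bb[1]),np.linalg.norm(bb)/2)
for cam in("top","scene"):
    W=cloud(cam,np.load(cam+"_d.npy")).reshape(-1,3)
    # arm direction: z .27-.295
    s=W[(W[:,2]>.235)&(W[:,2]<.31)&(W[:,0]>.5)&(W[:,0]<.72)&(abs(W[:,1]+.03)<.06)]
    for lo in np.arange(.51,.72,.01):
        q=s[(s[:,0]>=lo)&(s[:,0]<lo+.01)]
        if len(q):print(cam,round(lo,2),len(q),"y",q[:,1].min(),np.median(q[:,1]),q[:,1].max(),"z",np.median(q[:,2]),q[:,2].max())
# plate circle
t=cloud("top",d);g=cv2.cvtColor(im,cv2.COLOR_BGR2GRAY)
n=cloud("top",d).reshape(-1,3)
m=n[(n[:,2]>.06)&(n[:,2]<.085)&(abs(n[:,0]-.46)<.16)&(abs(n[:,1]+.345)<.16)]
print("hotplate ext",np.percentile(m,[1,50,99],axis=0))
E
```

```text
503.02795431429416
corners [[ 0.708   0.0418  0.012 ]
 [ 0.7102 -0.0968  0.012 ]
 [ 0.4638 -0.1024  0.012 ]
 [ 0.4597  0.0336  0.012 ]]
len 0.2474807611959497 yaw 0.028036597235854162 mid [ 0.5854 -0.0309  0.012 ] hook [ 0.5354 -0.0324  0.012 ]
yaw from width 0.02302056654304538 0.13736175133193002
top 0.52 18 y -0.03601915018605285 -0.03145714160637436 -0.02684053862246491 z 0.26209643618088785 0.26750672555749055
top 0.53 73 y -0.054797829779698756 -0.027067643118059113 -0.0017651636074498996 z 0.25529705620282095 0.26825245370956186
top 0.54 31 y -0.05257987773167777 -0.031813428555773335 -0.022724231246889055 z 0.262990463648509 0.26991351144357045
top 0.55 47 y -0.03892543531736675 -0.0298100744947244 -0.020735252193254824 z 0.26430387924955356 0.27297645460728903
top 0.56 53 y -0.041089304257127694 -0.02988197061384764 -0.016425245773270536 z 0.27918443195009957 0.2866420410020125
top 0.57 56 y -0.04138292153672009 -0.02786240777765188 -0.016518304034244327 z 0.28408864922873456 0.28919849787766916
top 0.58 38 y -0.04149017141901417 -0.030196396146420074 -0.016741242281959067 z
[... 3381 characters left out ...]
6802073
scene 0.67 80 y -0.05101361237478558 -0.04120898081790664 -0.014551103551675937 z 0.285283263222771 0.290075932494266
scene 0.68 80 y -0.051032083545813844 -0.039673231184893326 -0.015309320358279532 z 0.2850901247563989 0.2892172828657682
scene 0.69 91 y -0.04988931174549255 -0.037051008373963024 -0.012905901909884387 z 0.2823364701780623 0.2904097390763004
scene 0.7 32 y -0.03967387885250351 -0.03363948099279479 -0.021185097994779356 z 0.27627074588350264 0.2796778936509081
scene 0.71 21 y -0.039362502998533 -0.03376459902023232 -0.02265068450810631 z 0.2741106085823971 0.2824135388007917
hotplate ext [[ 0.3444 -0.4473  0.0601]
 [ 0.455  -0.3405  0.0719]
 [ 0.5557 -0.2364  0.0787]]
```

```bash
cat >> h.py <<'E'
from scipy.spatial.transform import Rotation as R
np.set_printoptions(precision=4,suppress=True)
YAW=.026
def tool(tilt,yaw=YAW):
    hx=np.array([np.cos(yaw),np.sin(yaw),0]);hy=np.array([-np.sin(yaw),np.cos(yaw),0])
    z=np.sin(tilt)*hx-np.cos(tilt)*np.array([0,0,1]);return np.c_[np.cross(hy,z),hy,z]
def go(p,Rt):
    s=telemetry.observe();O=s["orientation"]
    t=O.T@(np.array(p)-s["tool_pos"])*100;r=R.from_matrix(O.T@Rt).as_rotvec()
    print("t",s["time"],"pos",s["tool_pos"],"F",s["contact_force"],"w",s["gripper_width"])
    print("tz",O[:,2],"ROW",t,r,"mm",np.linalg.norm(t)*10,"deg",np.degrees(np.linalg.norm(r)))
E
python3 - <<'E'
from h import *
go([.481,-.0325,.291],tool(np.pi/4))
E
```

```text
t 1.6 pos [ 0.2277 -0.5006  0.2313] F [-0.5962  0.3651 -0.3297] w 0.9990703709308378
tz [-0.      0.0001 -1.    ] ROW [-42.4359  32.1263  -5.9705] [ 0.1574 -0.7746  0.3799] mm 535.5889389847741 deg 50.24892283539104
```

```bash
python3 -m pendant '[-6,4,-6,0,0,0.05,1,-12,9,-6,0.03,-0.15,0.08,1,-18,13.5,-6,0.06,-0.3,0.15,1,-23,17.5,-6,0.09,-0.45,0.22,1,-28,21,-6,0.12,-0.6,0.3,1,-33,25,-6,0.157,-0.775,0.38,1,-38,28.5,-6,0.157,-0.775,0.38,1,-42.4,32.1,-6,0.157,-0.775,0.38,1,-42.4,32.1,-6,0.157,-0.775,0.38,1,-42.4,32.1,-6,0.157,-0.775,0.38,1,-42.4,32.1,-6,0.157,-0.775,0.38,1]' 60; python3 - <<'E'
from h import *
go([.552,-.0305,.220],tool(np.pi/4))
for cam in("scene","top"):
    im,d=grab_frame(cam); cv2.imwrite(f"pics/{cam}1.png",im[:,:,::-1]); np.save(f"{cam}_d1.npy",d)
a=cv2.imread("pics/scene1.png");b=cv2.imread("pics/top1.png")
f=lambda x:cv2.resize(x,None,fx=4,fy=4,interpolation=cv2.INTER_CUBIC)
cv2.imwrite("pics/crop1.png",np.hstack([f(a[160:290,270:370]),f(b[130:260,280:380])]))
E
```

```text
time: 2.98
tool_pos: [0.4809, -0.0308, 0.2915]
orientation: [[-0.706, -0.029, 0.708], [-0.02, 1.0, 0.021], [-0.708, 0.001, -0.706]]
contact_force: [1.1, -0.4, -0.4]
gripper_width: 0.995
t 2.975 pos [ 0.4809 -0.0308  0.2915] F [ 1.1054 -0.4323 -0.4342] w 0.9951631402668798
tz [ 0.7078  0.0206 -0.7061] ROW [ 0.0447 -0.1798 10.0833] [0.0022 0.0014 0.0014] mm 100.84988403983874 deg 0.16903476607944481
```

View pics/crop1.png

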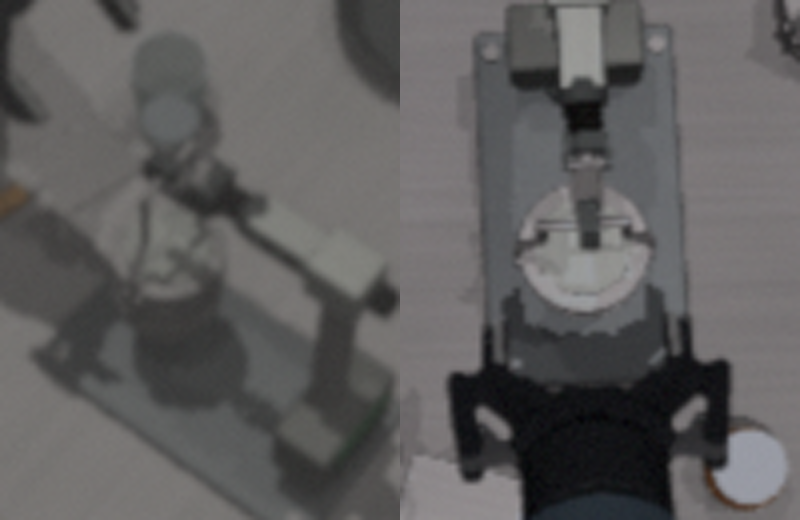

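Seen from above, the fingertips (columns 488 and 685 in the crop) are centred on the bail bar at 587, so the sideways alignment is good. I'll check the bar's x and y numerically before closing in.

```bash
python3 - <<'E'
from h import *
for n,r,c,z in(("barL",221,538,.25),("barR",221,635,.25),("tipL",318,488,.30),("tipR",318,685,.30)):
    print(n,w("top",None,130+(r+.5)/4-.5,280+(c-400+.5)/4-.5+(0),z=z))
im=cv2.imread("pics/top1.png",0)
print(im[180:192,300+10:345].astype(int)[:, ::2])
for l in("bail_top","bail_grip","hook_nose","keeper_tip"):
  for cam,z in(("top",{"bail_top":.25,"bail_grip":.235,"hook_nose":.2565,"keeper_tip":.249}[l]),("scene",{"bail_top":.25,"bail_grip":.235,"hook_nose":.2565,"keeper_tip":.249}[l])):
    for x in models.landmark_of(l,cam)[:2]: print(l,cam,round(x["score"],2),w(cam,None,*x["point"],z=z))
E
```

```text
barL [ 0.54   -0.0023  0.25  ]
barR [ 0.5389 -0.058   0.25  ]
tipL [0.4795 0.0253 0.3   ]
tipR [ 0.4773 -0.0822  0.3   ]
[[104 103 108 126 125 127 123  73  61  56  93 128 129 136 104  97  99 104]
 [105 100 120 124 124 132 131  71  65  68  95 132 132 140 120  95  99 103]
 [103 100 124 126 124 134 127  74  67  67 102 140 131 139 137  97 103 108]
 [104 112 125 124 129 132 126  82  68  69 106 128 124 129 139 104 104 106]
 [102 123 115 116 122 124 132  87  69  68  85  98 106 115 137 119 105 108]
 [ 96 132  97  90 100 110 116  86  69  69  98 120 129 131 136 131 104 107]
 [100 141 106 113 126 133 135 100  72  72  97 111 115  87 127 144 101 106]
 [115 143  89  90 113 117 121 101  68  68 109 133 135  55 114 128  94 107]
 [125 139  73  61 133 133 145 118  53  52 118 143 139  58  78  80  84 106]
 [116 118  65  69 136 137 148 121  53  50 117 143 143  87  81  73  76 102]
 [ 75  75  69  95 135 135 147 121  50  45 113 139 145 118 108  86  69  99]
 [ 70  75 100 122 137 135 143 122  56  51 105 125 135 128 131 128  81  98]]
bail_top top 0.74 [ 0.5424 -0.0298  0.25  ]
bail_top scene 0.62 [ 0.5373 -0.0418  0.25  ]
bail_grip top 0.72 [ 0.5423 -0.033   0.235 ]
hook_nose top 0.87 [ 0.5487 -0.0375  0.2565]
hook_nose scene 0.63 [ 0.5537 -0.0402  0.2565]
keeper_tip top 0.6 [ 0.547  -0.0279  0.249 ]
keeper_tip scene 0.54 [ 0.5429 -0.0324  0.249 ]
```

```bash
python3 -m pendant '[0,-0.1,3,0,0,0,1,0,-0.15,6,0,0,0,1,0,-0.15,8,0,0,0,1,0,-0.15,9.2,0,0,0,1,0,-0.15,10.2,0,0,0,1,0,-0.15,10.2,0,0,0,1,0,-0.15,10.2,0,0,0,1]'; python3 - <<'E'
from h import *
go([.554,-.0305,.220],tool(np.pi/4))
for cam in("scene","top"):
    im,d=grab_frame(cam); cv2.imwrite(f"pics/{cam}2.png",im[:,:,::-1])
a=cv2.imread("pics/scene2.png");b=cv2.imread("pics/top2.png")
f=lambda x:cv2.resize(x,None,fx=5,fy=5,interpolation=cv2.INTER_CUBIC)
cv2.imwrite("pics/crop2.png",np.hstack([f(a[165:265,275:355]),f(b[140:240,285:365])]))
E
```

```text
time: 4.35
tool_pos: [0.5523, -0.0334, 0.2253]
orientation: [[-0.71, -0.027, 0.703], [-0.017, 1.0, 0.021], [-0.704, 0.003, -0.71]]
contact_force: [0.2, -0.5, 0.6]
gripper_width: 1.0
t 4.35 pos [ 0.5523 -0.0334  0.2253] F [ 0.204  -0.4656  0.6315] w 1.000258711708368
tz [ 0.7034  0.0213 -0.7104] ROW [0.2518 0.2837 0.5032] [ 0.003  -0.0047 -0.0015] mm 6.300972466723489 deg 0.3310124987574918
```

View pics/crop2.png

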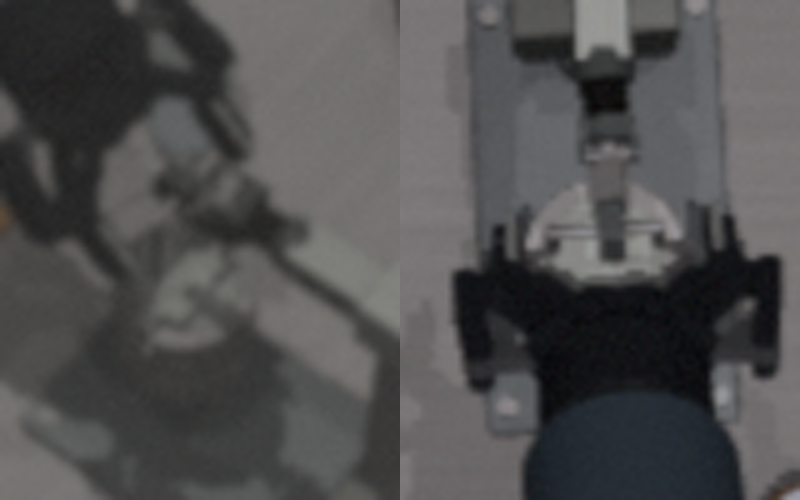

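Both fingers straddle the bail, their midline about 3 mm to the right of the bar's middle (616 against 609 in the crop). I'll correct that and close.

```bash
python3 -m pendant '[0.25,0.28,0.5,0.003,-0.005,0,1,0.25,0.28,0.5,0.003,-0.005,0,1,0.25,0.28,0.5,0.003,-0.005,0,0.85,0.25,0.28,0.5,0.003,-0.005,0,0.78]' 60; python3 -m pendant '[0,0,0,0,0,0,0.72,0,0,0,0,0,0,0.7,0,0,0,0,0,0,0.68,0,0,0,0,0,0,0.66]' 40;python3 - <<'E'
from h import *
go([.554,-.0305,.220],tool(np.pi/4))
E
```

```text
time: 4.95
tool_pos: [0.5529, -0.0313, 0.2244]
orientation: [[-0.712, -0.026, 0.702], [-0.017, 1.0, 0.02], [-0.702, 0.002, -0.712]]
contact_force: [-0.5, -0.5, -0.2]
gripper_width: 0.778
time: 5.45
tool_pos: [0.553, -0.031, 0.2246]
orientation: [[-0.712, -0.027, 0.702], [-0.018, 1.0, 0.02], [-0.702, 0.002, -0.712]]
contact_force: [1.0, 0.8, 2.0]
gripper_width: 0.661
t 5.45 pos [ 0.553  -0.031   0.2246] F [0.9936 0.7794 2.0301] w 0.6610837113522485
tz [ 0.7018  0.0202 -0.7121] ROW [0.254  0.0476 0.4015] [ 0.0019 -0.0071 -0.0009] mm 4.774719853197907 deg 0.42328271110144067
```

```bash
python3 -m pendant '[0,0,0,0,0,0,0.6,0,0,0,0,0,0,0.3,0,0,0,0,0,0,0,0,0,0,0,0,0,0]' 90
```

```text
time: 5.95
tool_pos: [0.5533, -0.0311, 0.2252]
orientation: [[-0.711, -0.027, 0.702], [-0.017, 1.0, 0.02], [-0.703, 0.002, -0.712]]
contact_force: [-0.6, -1.0, 3.3]
gripper_width: 0.624
```

```bash
python3 - <<'E'
from h import *
for i in range(3): print(telemetry.observe()["contact_force"]); grab_frame("top")
s=telemetry.observe();O=s["orientation"];print(s["tool_pos"],s["gripper_width"])
hx=np.array([np.cos(YAW),np.sin(YAW),0])
print("back 1cm:",O.T@hx,"up 1cm",O.T@[0,0,1])
E
```

```text
[-0.5684 -1.0275  3.3266]
[-0.1672 -0.7155  3.4525]
[-0.0996 -1.2572  4.2305]
[ 0.5533 -0.0311  0.2251] 0.6220895482987423
back 1cm: [-0.7115 -0.0006  0.7026] up 1cm [-0.7026  0.0019 -0.7115]
```

```bash
python3 -m pendant '[-0.07,0,-0.07,0,0,0,0,-0.07,0,-0.07,0,0,0,0]'; python3 -m pendant '[-0.07,0,-0.07,0,0,0,0,-0.07,0,-0.07,0,0,0,0]'
```

```text
time: 6.35
tool_pos: [0.5528, -0.0312, 0.2252]
orientation: [[-0.712, -0.026, 0.701], [-0.017, 1.0, 0.02], [-0.701, 0.002, -0.713]]
contact_force: [-0.1, -0.9, 0.2]
gripper_width: 0.623
time: 6.6
tool_pos: [0.5523, -0.0312, 0.2253]
orientation: [[-0.714, -0.026, 0.7], [-0.017, 1.0, 0.019], [-0.7, 0.002, -0.714]]
contact_force: [0.9, -1.2, -0.9]
gripper_width: 0.621
```

```bash
python3 -m pendant '[-0.1,0,-0.03,0,0,0,0,-0.21,0,-0.07,0,0,0,0,-0.21,0,-0.07,0,0,0,0]'
```

```text
time: 6.98
tool_pos: [0.5532, -0.0311, 0.227]
orientation: [[-0.714, -0.026, 0.7], [-0.017, 1.0, 0.02], [-0.7, 0.002, -0.714]]
contact_force: [-0.4, -0.1, -1.9]
gripper_width: 0.621
```

```bash
python3 -m pendant '[-0.14,0,0.14,0,0,0,0,-0.28,0,0.28,0,0,0,0,-0.43,0,0.42,0,0,0,0,-0.43,0,0.42,0,0,0,0]'
```

```text
time: 7.48
tool_pos: [0.5592, -0.031, 0.2268]
orientation: [[-0.714, -0.026, 0.699], [-0.017, 1.0, 0.019], [-0.7, 0.002, -0.714]]
contact_force: [-2.6, 0.7, -1.9]
gripper_width: 0.624
```

```bash
python3 -m pendant '[-0.14,0,0.14,0,0,0,0,-0.28,0,0.28,0,0,0,0,-0.36,0,0.35,0,0,0,0,-0.36,0,0.35,0,0,0,0]'
```

```text
time: 7.98
tool_pos: [0.5642, -0.031, 0.2267]
orientation: [[-0.714, -0.026, 0.699], [-0.017, 1.0, 0.019], [-0.7, 0.002, -0.715]]
contact_force: [-3.5, -0.8, -2.6]
gripper_width: 0.624
```

```bash
python3 -m pendant '[-0.1,0,0.1,0,0,0,0,-0.22,0,0.21,0,0,0,0,-0.28,0,0.28,0,0,0,0,-0.28,0,0.28,0,0,0,0]'; python3 -m pendant '[-0.1,0,0.1,0,0,0,0,-0.15,0,0.14,0,0,0,0,-0.15,0,0.14,0,0,0,0]'
```

```text
time: 8.48
tool_pos: [0.5681, -0.031, 0.2265]
orientation: [[-0.715, -0.026, 0.699], [-0.017, 1.0, 0.019], [-0.699, 0.002, -0.715]]
contact_force: [-4.8, -0.1, -2.5]
gripper_width: 0.624
time: 8.85
tool_pos: [0.5701, -0.031, 0.2263]
orientation: [[-0.715, -0.026, 0.699], [-0.017, 1.0, 0.019], [-0.699, 0.002, -0.715]]
contact_force: [-4.2, -0.7, -2.3]
gripper_width: 0.62
```

```bash
python3 -m pendant '[-0.1,0,0.1,0,0,0,0,-0.22,0,0.2,0,0,0,0,-0.22,0,0.2,0,0,0,0]'; python3 - <<'E'
from h import *
f=[]
for i in range(4): f.append(telemetry.observe()["contact_force"]); grab_frame("top" if i%2 else "scene")
print(np.mean(f,0))
im,d=grab_frame("scene");im2,_=grab_frame("top")
F=lambda x:cv2.resize(x,None,fx=5,fy=5,interpolation=cv2.INTER_CUBIC)
cv2.imwrite("pics/crop3.png",np.hstack([F(im[165:265,275:355]),F(im2[140:240,285:365])])[:,:,::-1])
E
```

```text
time: 9.22
tool_pos: [0.5728, -0.031, 0.226]
orientation: [[-0.715, -0.025, 0.698], [-0.017, 1.0, 0.019], [-0.699, 0.001, -0.716]]
contact_force: [-5.8, -0.5, -2.4]
gripper_width: 0.622
[-6.1506 -0.3271 -2.8291]
```

View pics/crop3.png

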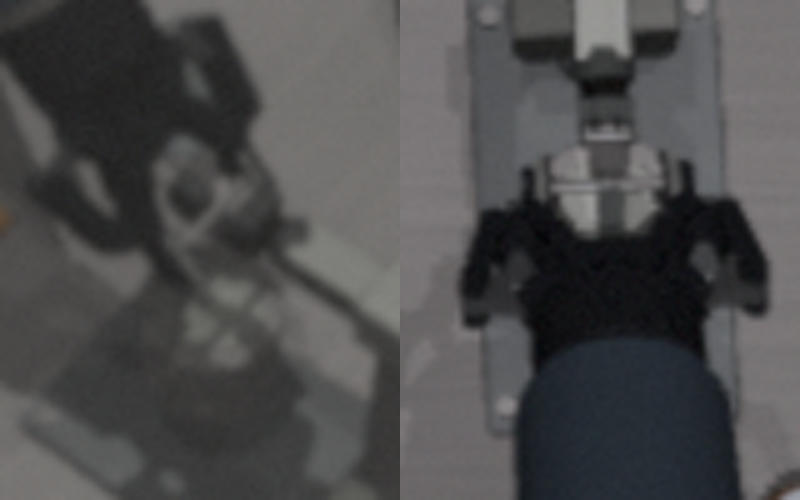

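Seen from above, the bar has moved back about 21 mm and the hook about 9 mm, so the wire is at x ≈ 12 mm in the hook's frame. I need a little more, so I'll push on until I feel the stop.

```bash
python3 -m pendant '[-0.1,0,0.1,0,0,0,0,-0.22,0,0.18,0,0,0,0,-0.22,0,0.18,0,0,0,0]'; python3 -m pendant '[-0.1,0,0.08,0,0,0,0,-0.15,0,0.12,0,0,0,0,-0.15,0,0.12,0,0,0,0]'; python3 - <<'E'
from h import *
f=[]
for i in range(4): f.append(telemetry.observe()["contact_force"]); grab_frame("top")
print(np.mean(f,0),telemetry.observe()["tool_pos"])
E
```

```text
time: 9.9
tool_pos: [0.5752, -0.0311, 0.2256]
orientation: [[-0.716, -0.025, 0.698], [-0.017, 1.0, 0.018], [-0.698, 0.001, -0.716]]
contact_force: [-5.9, 0.3, -2.4]
gripper_width: 0.625
time: 10.28
tool_pos: [0.5767, -0.0311, 0.2253]
orientation: [[-0.717, -0.025, 0.697], [-0.017, 1.0, 0.018], [-0.697, 0.001, -0.717]]
contact_force: [-6.5, 0.5, -1.2]
gripper_width: 0.626
[-6.6764  0.6444 -1.5587] [ 0.5767 -0.0311  0.2254]
```

```bash
python3 -m pendant '[-0.13,0,0.05,0,0,0,0,-0.26,0,0.1,0,0,0,0,-0.26,0,0.1,0,0,0,0]'; python3 - <<'E'
from h import *
f=[]
for i in range(4): f.append(telemetry.observe()["contact_force"]); im,_=grab_frame("top")
print(np.mean(f,0),telemetry.observe()["tool_pos"])
for n in("2","1"):
    pass
a=cv2.imread("pics/top2.png",0);b=cv2.cvtColor(im,cv2.COLOR_RGB2GRAY)
# hook shift: template of keeper/pivot/shank region in first image
t=a[160:176,316:338]
for nm,i in(("ref",a),("now",b)):
    r=cv2.matchTemplate(i[145:185,310:345],t,cv2.TM_CCOEFF_NORMED);print(nm,cv2.minMaxLoc(r)[1],cv2.minMaxLoc(r)[3])
c=np.hstack([cv2.resize(x[150:200,300:350],None,fx=8,fy=8,interpolation=cv2.INTER_CUBIC) for x in(cv2.imread("pics/top2.png"),im[:,:,::-1])])
cv2.imwrite("pics/crop4.png",c)
E
```

```text
time: 10.85
tool_pos: [0.5786, -0.0313, 0.2255]
orientation: [[-0.718, -0.024, 0.696], [-0.017, 1.0, 0.018], [-0.696, 0.001, -0.718]]
contact_force: [-7.1, -0.8, -1.9]
gripper_width: 0.626
[-7.6425 -0.423  -2.2002] [ 0.5785 -0.0314  0.2255]
ref 1.0 (6, 15)
now 0.854669988155365 (6, 10)
```

View pics/crop4.png

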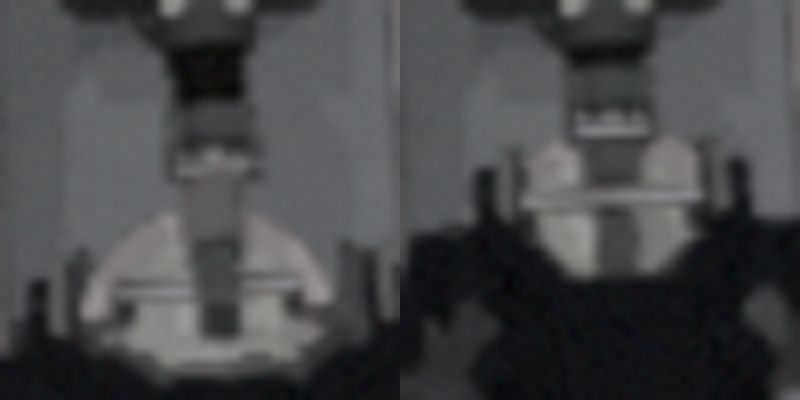

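The whole bar now shows behind the nose (row 200 in the crop, nose edge at about 208), so the wire is roughly 13–15 mm back in the hook's frame at 7.6 N. I'll push 1 mm more and start a cautious lift.

```bash
python3 -m pendant '[-0.13,0,0.05,0,0,0,0,-0.2,0,0.06,0,0,0,0,-0.2,0,0.06,0,0,0,0]'; python3 -m pendant '[-0.15,0,-0.12,0,0,0,0,-0.3,0,-0.24,0,0,0,0,-0.3,0,-0.24,0,0,0,0]'
```

```text
time: 11.42
tool_pos: [0.5797, -0.0315, 0.2256]
orientation: [[-0.719, -0.024, 0.695], [-0.017, 1.0, 0.017], [-0.695, 0.001, -0.719]]
contact_force: [-8.1, 0.6, -2.2]
gripper_width: 0.623
time: 11.8
tool_pos: [0.5796, -0.0319, 0.2288]
orientation: [[-0.72, -0.023, 0.694], [-0.016, 1.0, 0.016], [-0.694, 0.0, -0.72]]
contact_force: [-7.0, -0.6, -0.9]
gripper_width: 0.621
```

```bash
python3 -m pendant '[-0.18,0,-0.1,0,0,0,0,-0.34,0,-0.22,0,0,0,0,-0.34,0,-0.22,0,0,0,0]'; python3 -m pendant '[-0.18,0,-0.1,0,0,0,0,-0.34,0,-0.22,0,0,0,0,-0.34,0,-0.22,0,0,0,0]'
```

```text
time: 12.18
tool_pos: [0.5799, -0.0323, 0.2321]
orientation: [[-0.721, -0.022, 0.693], [-0.016, 1.0, 0.015], [-0.693, 0.0, -0.721]]
contact_force: [-7.4, -1.1, -1.0]
gripper_width: 0.626
time: 12.55
tool_pos: [0.5803, -0.0328, 0.2357]
orientation: [[-0.721, -0.021, 0.692], [-0.015, 1.0, 0.014], [-0.692, 0.0, -0.722]]
contact_force: [-8.1, -1.1, -0.2]
gripper_width: 0.626
```

```bash
python3 -m pendant '[-0.18,0.03,-0.16,0,0,0,0,-0.36,0.05,-0.34,0,0,0,0,-0.36,0.05,-0.34,0,0,0,0]'; python3 -m pendant '[-0.18,0.03,-0.18,0,0,0,0,-0.36,0.05,-0.36,0,0,0,0,-0.36,0.05,-0.36,0,0,0,0]'
```

```text
time: 12.92
tool_pos: [0.5804, -0.0327, 0.2408]
orientation: [[-0.722, -0.02, 0.692], [-0.014, 1.0, 0.014], [-0.692, 0.0, -0.722]]
contact_force: [-6.8, -0.6, 1.1]
gripper_width: 0.627
time: 13.3
tool_pos: [0.5807, -0.0324, 0.247]
orientation: [[-0.721, -0.019, 0.693], [-0.013, 1.0, 0.013], [-0.693, 0.001, -0.721]]
contact_force: [-6.3, -1.0, 2.3]
gripper_width: 0.622
```

The wire is now about 22 mm above the seat, past the nose top, and the keeper is pushing it forward and up. I'll move up and forward together, along −z of the tool.

```bash
python3 -m pendant '[-0.1,0,-0.2,0,0,0,0,-0.2,0,-0.5,0,0,0,0,-0.2,0,-0.9,0,0,0,0,-0.2,0,-0.9,0,0,0,0]'; python3 - <<'E'
from h import *
im,d=grab_frame("scene");im2,_=grab_frame("top")
print(telemetry.observe()["contact_force"])
F=lambda x:cv2.resize(x,None,fx=5,fy=5,interpolation=cv2.INTER_CUBIC)
cv2.imwrite("pics/crop5.png",np.hstack([F(im[165:265,275:355]),F(im2[130:230,285:365])])[:,:,::-1])
E
```

```text
time: 13.8
tool_pos: [0.5763, -0.0321, 0.2558]
orientation: [[-0.719, -0.019, 0.694], [-0.013, 1.0, 0.014], [-0.694, 0.001, -0.72]]
contact_force: [-0.5, 0.2, -2.3]
gripper_width: 0.629
[ 0.2399 -1.2013 -2.8087]
```

View pics/crop5.png

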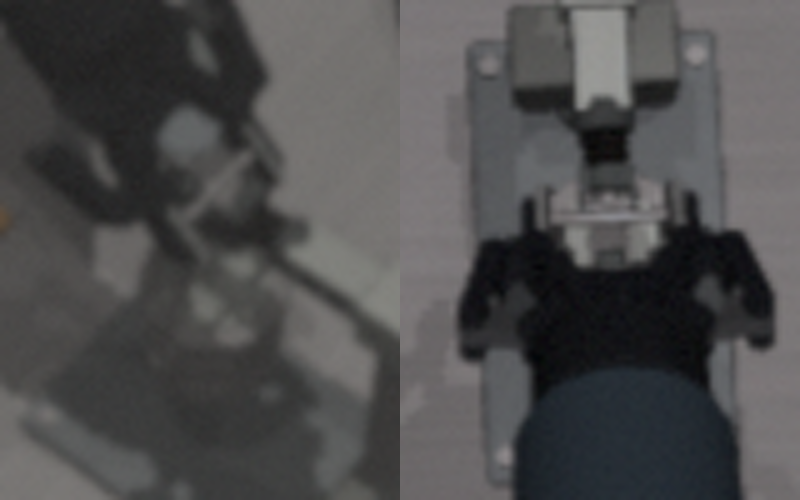

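```bash
python3 -m pendant '[-0.3,0,-0.3,0,0,0,0,0.2,0,-1,0,0,0,0,1,0,-2,0,0,0,0,2.2,0,-3.4,0,0,0,0,3.5,0,-5,0,0,0,0,5,0,-6.6,0,0,0,0,6.4,0,-8.1,0,0,0,0,7.5,0,-9.3,0,0,0,0,8.1,0,-9.9,0,0,0,0,8.3,0,-10.1,0,0,0,0,8.3,0,-10.1,0,0,0,0]'; python3 - <<'E'
from h import *
im,d=grab_frame("top");cv2.imwrite("pics/top6.png",im[:,:,::-1])
print([(round(x["score"],2),w("top",None,*x["point"],z=.073)) for x in models.landmark_of("plate_top","top")[:2]])
# black disc fit + rest
g=cv2.imread("pics/top0.png",0);print(telemetry.observe()["contact_force"])
im,d=grab_frame("scene");cv2.imwrite("pics/scene6.png",im[:,:,::-1])
print([(round(x["score"],2),w("scene",None,*x["point"],z=.073)) for x in models.landmark_of("plate_top","scene")[:2]])
E
```

```text
time: 15.28
tool_pos: [0.4463, -0.0346, 0.2704]
orientation: [[-0.72, -0.019, 0.694], [-0.013, 1.0, 0.014], [-0.694, 0.001, -0.72]]
contact_force: [0.5, -0.7, -3.4]
gripper_width: 0.62
[(0.62, array([ 0.4594, -0.3423,  0.073 ]))]
[ 0.4398  0.9884 -1.9634]
[(0.71, array([ 0.4542, -0.3464,  0.073 ])), (0.48, array([ 0.3921, -0.0289,  0.073 ]))]
```

View pics/top6.png

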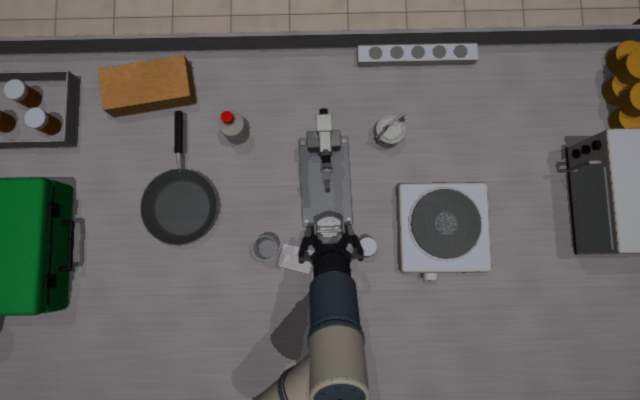

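The pail is free of the hook and held at (329,225); the hotplate disc at (446,223) shows in full. I'll fit the disc's centre and the lid's centre.

```bash
python3 - <<'E'
from h import *
im=cv2.imread("pics/top6.png");g=cv2.cvtColor(im,cv2.COLOR_BGR2GRAY)
roi=g[170:285,385:500];_,th=cv2.threshold(roi,0,255,cv2.THRESH_OTSU)
n,L,S,C=cv2.connectedComponentsWithStats((L0:=(roi<110).astype(np.uint8)))
cnts,_=cv2.findContours(L0,cv2.RETR_LIST,cv2.CHAIN_APPROX_NONE)
for c in cnts:
    if 2500<cv2.contourArea(c)<6500 and len(c)>=5:
        e=cv2.fitEllipse(cv2.convexHull(c));print(e,cv2.contourArea(c),w("top",None,170+e[0][1],385+e[0][0],z=.073))
# white body outline centre
r=(roi>140).astype(np.uint8);c=max(cv2.findContours(r,cv2.RETR_EXTERNAL,cv2.CHAIN_APPROX_NONE)[0],key=cv2.contourArea)
b=cv2.minAreaRect(c);print(b,w("top",None,170+b[0][1],385+b[0][0],z=.068))
cv2.imwrite("pics/c7.png",np.hstack([cv2.resize(x,(400,400),interpolation=cv2.INTER_CUBIC) for x in(im[190:260,295:365],cv2.imread("pics/scene6.png")[170:270,230:330])]))
print(telemetry.observe()["orientation"])
E
```

```text
((60.44059753417969, 53.40280532836914), (69.15057373046875, 71.67060852050781), 127.60935974121094) 3804.0 [ 0.4575 -0.3426  0.073 ]
((60.0, 57.0), (86.0, 88.0), 90.0) [ 0.4484 -0.3422  0.068 ]
[[-0.7206 -0.0188  0.6931]
 [-0.0133  0.9998  0.0134]
 [-0.6932  0.0005 -0.7208]]
```

View pics/c7.png

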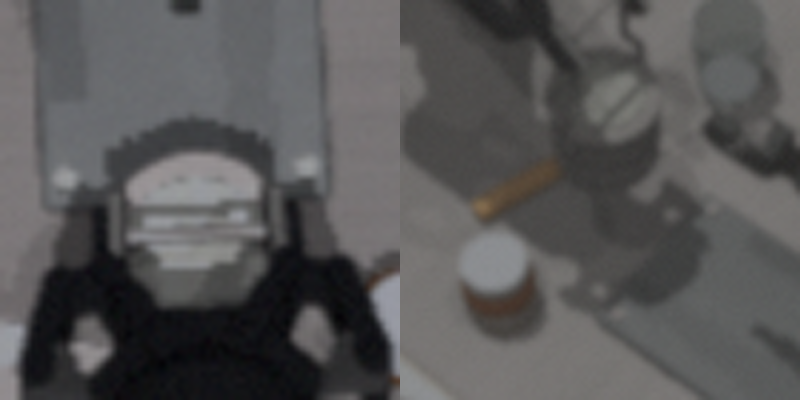

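```bash
python3 - <<'E'
from h import *
for r,c,z in((212,195,.295),(235,195,.295),(150,193,.204)):
    print(w("top",None,190+(r+.5)*.175-.5,295+(c+.5)*.175-.5,z=z))
go([.4575+.0143,-.3426-.0005,.2704],tool(np.pi/4-.017))
E
```

```text
[ 0.4403 -0.033   0.295 ]
[ 0.4315 -0.0328  0.295 ]
[ 0.4721 -0.034   0.204 ]
t 15.475 pos [ 0.4465 -0.0348  0.2701] F [ 0.1259  0.2332 -2.382 ] w 0.6219239985382321
tz [ 0.6931  0.0134 -0.7208] ROW [ -1.4342 -30.8753   1.3174] [-0.0046 -0.0025 -0.0055] mm 309.3661839130254 deg 0.4345599070646002
```

```bash
python3 -m pendant '[0,-1,0,0,0,0,0,-0.2,-3.5,0.2,0,0,0,0,-0.4,-7,0.3,0,0,0,0,-0.6,-11,0.5,0,0,0,0,-0.8,-15,0.7,-0.002,-0.003,-0.002,0,-1,-19,0.9,-0.004,-0.006,-0.004,0,-1.1,-23,1,-0.004,-0.009,-0.005,0,-1.3,-26.5,1.2,-0.004,-0.009,-0.005,0,-1.4,-29,1.3,-0.004,-0.009,-0.005,0,-1.43,-30.4,1.32,-0.004,-0.009,-0.005,0,-1.43,-30.9,1.32,-0.004,-0.009,-0.005,0,-1.43,-30.9,1.32,-0.004,-0.009,-0.005,0]'; python3 - <<'E'
from h import *
go([.4718,-.3436,.2704-.050],tool(.7785))
im,d=grab_frame("top");cv2.imwrite("pics/top8.png",im[:,:,::-1])
im2,_=grab_frame("scene");cv2.imwrite("pics/scene8.png",im2[:,:,::-1])
cv2.imwrite("pics/c8.png",np.hstack([cv2.resize(x,(400,400),interpolation=cv2.INTER_CUBIC) for x in(im[170:270,395:495],im2[220:340,150:270])])[:,:,::-1])
E
```

```text
time: 16.98
tool_pos: [0.4718, -0.3427, 0.2702]
orientation: [[-0.714, -0.026, 0.699], [-0.018, 1.0, 0.018], [-0.699, 0.0, -0.715]]
contact_force: [0.3, 0.4, -3.3]
gripper_width: 0.622
t 16.975 pos [ 0.4718 -0.3427  0.2702] F [ 0.2733  0.4015 -3.3431] w 0.6224299638099666
tz [ 0.6992  0.0181 -0.7147] ROW [ 3.4889 -0.0857  3.557 ] [-0.     -0.0038 -0.0002] mm 49.832190122280664 deg 0.21979483401962976
```

View pics/c8.png

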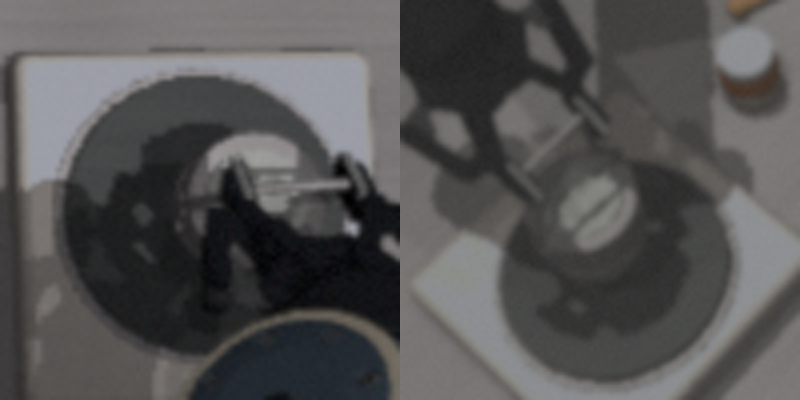

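The top view shows the pail displaced outward from the disc by parallax, and the scene view agrees with it hanging above the disc. Descending.

```bash
python3 -m pendant '[0.4,-0.03,0.4,0,0,0,0,1.1,-0.08,1.1,0,0,0,0,1.9,-0.08,1.95,0,-0.003,0,0,2.7,-0.08,2.8,0,-0.003,0,0,3.2,-0.08,3.3,0,-0.003,0,0,3.45,-0.08,3.55,0,-0.003,0,0,3.45,-0.08,3.55,0,-0.003,0,0]'; python3 -m pendant '[0.1,0,0.1,0,0,0,0,0.2,0,0.2,0,0,0,0,0.28,0,0.28,0,0,0,0,0.28,0,0.28,0,0,0,0]'
```

```text
time: 17.95
tool_pos: [0.4721, -0.3432, 0.221]
orientation: [[-0.712, -0.026, 0.702], [-0.019, 1.0, 0.018], [-0.702, -0.0, -0.712]]
contact_force: [-0.5, -0.0, -2.7]
gripper_width: 0.626
time: 18.45
tool_pos: [0.4721, -0.3432, 0.217]
orientation: [[-0.712, -0.026, 0.702], [-0.019, 1.0, 0.018], [-0.702, -0.0, -0.712]]
contact_force: [-0.9, -0.0, -2.0]
gripper_width: 0.622
```

```bash
for i in 1 2; do python3 -m pendant '[0.07,0,0.07,0,0,0,0,0.14,0,0.14,0,0,0,0,0.14,0,0.14,0,0,0,0]'|egrep 'tool_pos|contact'; done
```

```text
tool_pos: [0.472, -0.3431, 0.2149]
contact_force: [-0.6, 0.5, -2.8]
tool_pos: [0.4726, -0.3434, 0.2141]
contact_force: [-1.2, 0.5, 3.6]
```

Contact: Fz went from -2.8 to +3.6 N. I'll ease off a little, then open.

```bash
python3 -m pendant '[-0.05,0,-0.03,0,0,0,0,-0.05,0,-0.03,0,0,0,0]' 40; python3 -m pendant '[0,0,0,0,0,0,0.62,0,0,0,0,0,0,0.65,0,0,0,0,0,0,0.68,0,0,0,0,0,0,0.72,0,0,0,0,0,0,0.8,0,0,0,0,0,0,0.9,0,0,0,0,0,0,1,0,0,0,0,0,0,1]'; python3 - <<'E'
from h import *
im,d=grab_frame("top");im2,_=grab_frame("scene")
cv2.imwrite("pics/c9.png",np.hstack([cv2.resize(x,(400,400),interpolation=cv2.INTER_CUBIC) for x in(im[170:270,395:495],im2[220:340,150:270])])[:,:,::-1])
E
```

```text
time: 19.45
tool_pos: [0.4725, -0.3434, 0.2142]
orientation: [[-0.711, -0.026, 0.702], [-0.019, 1.0, 0.018], [-0.703, -0.001, -0.712]]
contact_force: [-0.4, -0.4, -0.3]
gripper_width: 0.622
time: 20.45
tool_pos: [0.4725, -0.3433, 0.2142]
orientation: [[-0.711, -0.026, 0.702], [-0.019, 1.0, 0.018], [-0.703, -0.001, -0.712]]
contact_force: [-0.1, -0.5, 0.7]
gripper_width: 1.0
```

View pics/c9.png

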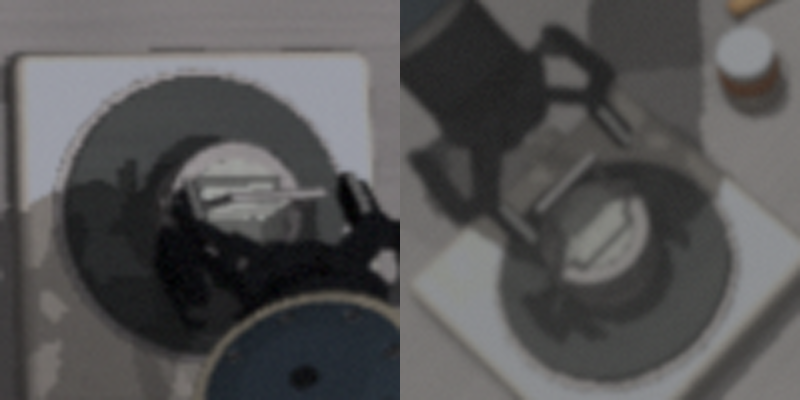

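The pail stands upright on the plate, the fingers open on either side of the bail. I'll back out along the tool axis and check.

```bash
python3 -m pendant '[0,0,-1,0,0,0,1,0,0,-2.5,0,0,0,1,0,0,-5,0,0,0,1,0,0,-8,0,0,0,1,0,0,-12,0,0,0,1,0,0,-16,0,0,0,1,0,0,-18,0,0,0,1,0,0,-18,0,0,0,1]'; python3 - <<'E'
from h import *
im,d=grab_frame("top");im2,_=grab_frame("scene")
for l,z in(("pail",.073),("bail_top",.238)):
  for cam in("top","scene"):
    models.landmark_of; print(l,cam,[(round(x["score"],2),w(cam,None,*x["point"],z=z)) for x in models.landmark_of(l,cam)[:3]])
for l in("beaker","jar","spare_pail","pan","wash_bottle"):
    print(l,[(round(x["score"],2),np.round(x["point"],1)) for x in models.landmark_of(l,"top")[:1]])
r=lambda x:cv2.resize(x,(400,400),interpolation=cv2.INTER_CUBIC)
cv2.imwrite("pics/c10.png",np.hstack([r(im[110:290,220:500]),r(im[170:270,395:495])])[:,:,::-1])
E
```

```text
time: 21.55
tool_pos: [0.345, -0.3473, 0.3447]
orientation: [[-0.71, -0.024, 0.704], [-0.02, 1.0, 0.014], [-0.704, -0.005, -0.71]]
contact_force: [0.4, -1.1, 0.1]
gripper_width: 1.001
pail top [(0.96, array([ 0.46 , -0.35 ,  0.073])), (0.21, array([ 0.4026, -0.1255,  0.073 ]))]
pail scene [(0.93, array([ 0.4651, -0.348 ,  0.073 ]))]
bail_top top [(0.63, array([ 0.4682, -0.3468,  0.238 ]))]
bail_top scene [(0.58, array([ 0.4523, -0.353 ,  0.238 ]))]
beaker [(0.94, array([248.8, 264.2]))]
jar [(0.68, array([246.7, 365.9]))]
spare_pail [(0.7, array([131.6, 386.5]))]
pan [(0.75, array([203.9, 178.9]))]
wash_bottle [(0.74, array([131. , 234.6]))]
```

```bash
python3 -c "
from bench import bot;print(bot.job_done())"
```

```text
the job is handed in; nothing more can be done
None
```

The pail is off the scale and standing upright on the hotplate's black plate, released. I handed the job in after about 22 s of robot time, with the arm backed about 18 cm away.

**Unhooking:** I gripped the bail legs with the tool tilted 45° and pushed the bail back against the keeper. The sideways force peaked at about 8 N. I then lifted past the nose without feeling it catch and eased the bail forward off the hook. I saw no sign of the gripper touching the hook or keeper, but nothing measured it directly. The vertical load on the hook wasn't measured either. Just after gripping, the gripper was pressing the pail down by about 4 N on top of its own weight.

**Placing:** At touchdown the upward force was about 3.6 N. I eased it to about zero before opening.

**Last checks:**
- **Pail position:** the arm's position puts the pail within about 2 mm of the fitted plate centre at (0.4575, -0.343). The two cameras' pail detections read 8–10 mm off instead. That is probably the networks' own error, but I did not settle it.
- **Other things:** the detections of the beaker, jar, spare pail and wash bottle are within about 4 pixels of where they were at the start. I had no starting position from the top camera for the pan and did not re-check the spatula. The arm never went near the pan, and it passed well above the spatula.
- **Not seen:** the final close-up was refused because the 12-picture limit was used up. The last picture I viewed, just after release, showed the pail upright on the plate.

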